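Seat the grating plate and clamp it with the butterfly knob

ROBOT

A 6-joint arm with a two-finger parallel gripper is mounted at the origin on the work surface. World frame = base frame: x ahead of the robot, y to its left, z up, the work surface at z = 0. Lengths are in m, angles in degrees, forces in N, time in s.
With the tool pointing down it reaches from about 0.4 to 0.825 m from the base axis. Payload 7 kg.
Tool frame: the origin (TCP) lies between the finger pads; the fingertips stand 22 mm ahead of it and the grasp point (between the pads) lies 3 mm ahead of it; z points along the fingers, y is the direction in which the jaws open and shut (so a half turn about z gives the same grasp; the last joint's range is limited). The gripper opens to 85 mm and grips with 20 to 120 N. Pads are 22 mm wide; open, the fingers measure 114 mm over their backs; the gripper's body (76 mm by 85 mm) begins 54 mm behind the grasp point. The pads swing forward as they close: fully open they stand 13 mm farther back than shut.
Start: joints at [16.507, 20.546, 0.682, 0, -70.136, -16.507], TCP at [0.675, -0, 0.253] pointing down, gripper open.
Joint ranges: [-176.03, 176.03], [-82.01, 121.73], [-58.28, 71.71], [-173.87, 95.51], [-174.79, -0.11], [-173.66, 173.66]. Speed limits (degrees/s): [136.94, 136.94, 172.46, 180, 180, 180].

INTERFACE

Orientations are given as a 3x3 rotation matrix whose columns are the frame's x, y, z axes.
In Python, from station import arm gives the robot as it stands.
- The arm moves only by the tool send_rows, never from a script. Its arguments are lists of equal length, an entry for each row: "travel": the shift along the tool's x, y, z in m, a list of three; "spin": the turn about the tool's z in rad; "grip": the closure, from 0 (fully open) to 1 (shut). A call has 1 to 20 rows; each row shifts and turns the commanded pose from where the row before left it, along the tool's axes as they then stand; what a row does not reach is not made up. A row lasts 1/10 s, in which the tool goes at most 50 mm and 8.59 degrees, less where a joint would pass 70% of its speed; a pose out of reach is approached as far as the arm can. A call with a gripper value outside its range is refused whole. The fingers move at their own pace and stop on an object; "squeeze" is the grip in N (left out, the last holds). Time passes only in rows, so rows that do not move let the fingers close. It gives the time, the measured TCP pose, the force and the opening at its end, in the units of the state.
- arm.observe(): the state, without advancing time (a new reading comes with each control period).
- arm.read_camera(name): name is "scene" or "side" or "wrist"; returns a dict with "color" (400x640x3 uint8, blue, green, red), "intrinsics" (3x3 intrinsics, pixels), "eye" and "orientation" of the camera in the world. Camera axes: x right, y up, looking along -z (the intrinsics and any distortion apply to the point x, -y, -z); pixel columns grow to the right and rows downward; lengths in m; the calibration is good to about 2 mm. A picture is of the moment at which its call begins. There is no depth.
- arm.sign_off(): hands the job in, once; it reports no verdict.
The state is a dict: "clock": time; "joint_positions": joint angles; "joint_velocities": joint speeds; "tau": joint torques, N m; "ee_pos": TCP position; "tool_rot": TCP orientation; "force": force on the tool from outside, world axes, zero at the start; "moment": the same for the moment, N m; "finger_gap": finger opening in m.
Only numpy, scipy, OpenCV 4.12 (cv2) and the standard library are available. Lean on these libraries where they do the work, as an engineer would, in place of code of your own. Each camera call takes 0.05 s, during which the arm holds its last target. There are 200 camera calls.

TASK

Slide the grating plate of the grater stand fully home against the stop under the bridge, then turn the butterfly knob clockwise until its pad bites on the plate and go on about a twelfth of a turn (30 degrees) past the bite, so that the plate is held firmly but not overtightened. Mind the upright guard close beside the wings: do not knock or press against it, and leave the other things on the counter where they are.

Things in the scene. Friction and masses are not known exactly. Their poses are not given: they have to be found in the camera images.
- stand: White plastic grater stand fixed to the counter, 250 mm (x) by 116 mm (y); origin on the counter under its centre, z up. A channel 84 mm wide runs along x, open at -x, between side rails 8 mm thick with tops 42 mm up. An aluminium bridge crosses it at x = +70 mm (36 mm long in x, 50 to 60 mm up). In the channel a grey bed, top 24 mm up, carries the plate.
- stop (a point): Middle of the face of the channel's end stop, a wall across the channel 105 mm in +x from the stand's origin, top 42 mm above the counter. The plate is fully home when its +x edge touches it. Axes as the stand's.
- plate: Loose stainless grating plate in the channel, 150 mm (x) by 80 mm (y), 4 mm thick, 200 to 330 g; origin at the centre of its underside, axes as the stand's. It starts 20 to 45 mm short of the stop and slides with about 1 to 3 N. Fully home, its origin is at x = +30 mm in the stand's frame.
- tab (a point): Middle of the plate's upright finger tab at its -x end: 60 mm wide (y), 6 mm thick (x), its top 30 mm above the plate's underside; this point lies 17 mm above the underside and 72 mm in -x from the plate's origin. Push its -x face towards +x to slide the plate home.
- knob_grip (a point): Centre of the wings of the steel butterfly knob on the bridge, on its vertical axis (stand x = +70 mm, y = 0, 88 mm above the counter). The wings form one flat upright bar along this point's x axis: 64 mm across, 9 mm thick, 76 to 100 mm above the counter, on a stem 20 mm in diameter. Grip it across the 9 mm, at the axis.
- knob (a joint): Turn of the butterfly knob, rad; grows clockwise seen from above, lowering the pad 6 mm per rad; the knob itself keeps its height and stays where left. At 0 the wings lie along the stand's x. Starts at 0 to 0.7; the pad bites anywhere between about 1 and 2.6. Turning takes 0.21 N m free, plus 0.006 N m per newton of clamping: turn slowly and judge the rise.
- spindle: The clamp spindle under the knob, on its axis, with a rubber pad 24 mm in diameter sprung on its lower end, hidden under the bridge. Origin inside the bridge, 46 mm up less 6 mm per rad of the knob; how far below it the pad hangs differs each time and must be felt. At the bite it presses with about 5 N, then 25 N more per rad. Firm is 12 to 24 N, best 18 N; above 32 N is overtightened.
- guard: Upright white guard panel on the stand's +y rail, beside the wings: 100 mm long (stand x +20 to +120 mm), 6 mm thick, top 108 mm above the counter; origin at the centre of its lower edge, 42 mm up. Its inner face is 40 mm from the knob's axis, 8 mm from the sweeping wing tips: open the fingers only narrowly beside the wings (40 mm or less).
- bowl: Blue ceramic bowl, 170 mm across, 65 mm high, bystander; origin under its centre.
- jar: Closed glass jar with a red lid, 76 mm across, 120 mm high, bystander; origin under its centre.
- pestle: Olive-wood pestle lying on the counter, 170 mm long (x), 28 mm thick, bystander; origin under its centre.
- garlic_press: Stainless garlic press, about 170 mm long (x), bystander; origin on the counter under its middle.
Mind the look-alikes: they are no part of the job. Leave any green or orange look-alike of the plate alone.

How it is judged (in metres and radians):
On the way, in this order (a step that is already met when the one before it is completed fails the run):
1. the plate is fully home against the stop while the pad is still off it (x of plate in the frame of stand above 0.0275 m and contact force between spindle and plate below 1 N), for 0.2 s.
2. the pad clamps the plate firmly while it is home (x of plate in the frame of stand above 0.0275 m and contact force between spindle and plate between 12 and 24 N), for 0.2 s.
At the end, for the whole second after the job is handed in: The plate lies flat and at rest with its edge within 2.5 mm of the stop, and the pad presses on it with 12 to 24 N (about 0.3 to 0.75 rad past the bite) (all of step 2 and angle between the z axis of plate and the z axis of stand, either way round below 0.06 rad and linear speed of plate below 0.01 m/s); the robot touches nothing.
It fails at once if the clamp is overtightened (pad presses with more than 32 N) (contact force between spindle and plate above 32 N).
It fails at once if the robot knocks or presses the guard with more than 12 N (contact force between any of the fingers, the arm and guard above 12 N).
It fails at once if the bowl, jar, pestle or garlic press is shoved more than 25 mm (distance of any of bowl, jar, pestle, garlic_press from where it was at the start of the episode above 0.025 m).
It also fails if it takes over 72 s, if anything falls off the work surface, if the arm or the gripper's body presses on something with over 40 N, if the wrist force passes 120 N, or if a joint passes its speed limit or range.

## Working session

There is one attempt and no reset: what is moved stays moved. The work goes in short steps, Python scripts to look and compute and a tool call to move; the robot and the scene stay as the last step left them, time stands still between calls to the robot, and variables do not carry over. Pictures are saved under pics/ and viewed, about 8 in all and at most 12, crops included, and the job is handed in when it is done.

Besides the shell and the picture viewer there is one more tool, called after "Emit:" as name(argument=value, ...), one argument or row to a line, values as JSON. send_rows: Moves the arm, as the interface text tells. Its arguments: {"type":"object","properties":{"travel":{"type":"array","items":{"type":"array","items":{"type":"number"}}},"spin":{"type":"array","items":{"type":"number"}},"grip":{"type":"array","items":{"type":"number"}},"squeeze":{"type":"number"}},"required":["travel","spin","grip"]}

```bash
mkdir -p pics; ls; python3 - <<'E'
from station import arm
import cv2,numpy as np
s=arm.observe(); print({k:np.round(v,3).tolist() for k,v in s.items()})
for n in("scene","side","wrist"):
    c=arm.read_camera(n); cv2.imwrite(f"pics/{n}0.png",c["color"]); print(n,np.round(c["intrinsics"],1).tolist(),np.round(c["eye"],3),np.round(c["orientation"],3).tolist(),[k for k in c])
E
```

```text
pics
{'clock': 0.0, 'joint_positions': [16.506, 20.591, 0.632, -0.019, -70.135, -16.507], 'joint_velocities': [-0.15, -0.01, 0.011, -0.029, 0.045, -0.059], 'tau': [0.0, -58.332, 29.342, 6.937, -0.006, -0.0], 'ee_pos': [0.675, -0.0, 0.252], 'tool_rot': [[-0.0, -1.0, -0.002], [-1.0, 0.0, -0.0], [0.0, 0.002, -1.0]], 'force': [0.768, -0.031, 0.226], 'moment': [-0.027, 0.032, -0.014], 'finger_gap': 0.085}
scene [[477.8, 0.0, 317.1], [0.0, 477.8, 198.7], [0.0, 0.0, 1.0]] [ 1.385 -0.062  0.891] [[0.104, -0.697, 0.709], [0.995, 0.081, -0.066], [-0.011, 0.713, 0.702]] ['color', 'intrinsics', 'eye', 'orientation']
side [[387.9, 0.0, 318.3], [0.0, 387.9, 201.3], [0.0, 0.0, 1.0]] [ 0.205 -0.632  0.591] [[0.885, 0.257, -0.387], [-0.465, 0.493, -0.736], [0.002, 0.831, 0.556]] ['color', 'intrinsics', 'eye', 'orientation']
wrist [[343.3, 0.0, 322.1], [0.0, 343.3, 202.3], [0.0, 0.0, 1.0]] [ 0.674 -0.064  0.374] [[-1.0, 0.001, 0.0], [-0.001, -0.966, -0.258], [-0.0, -0.258, 0.966]] ['color', 'intrinsics', 'eye', 'orientation']
```

View pics/scene0.png

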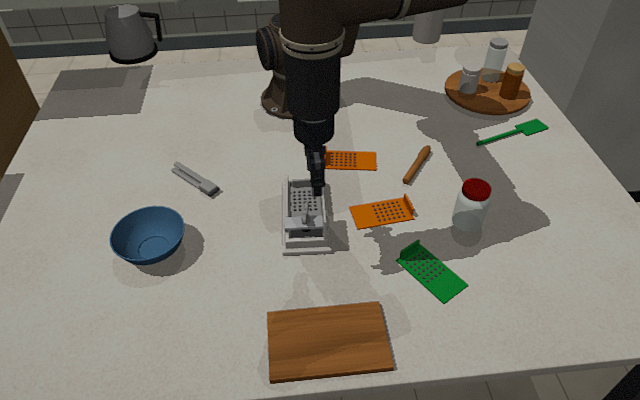

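View pics/side0.png

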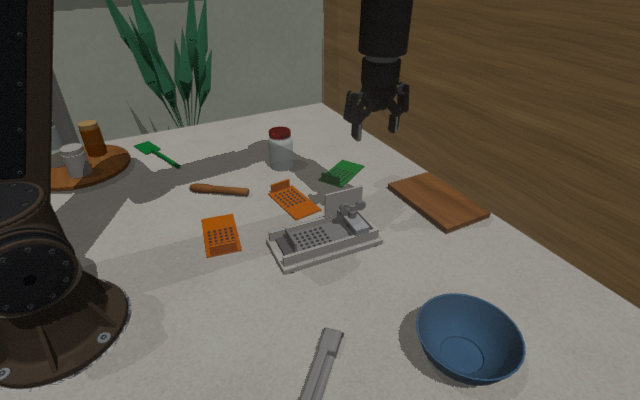

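View pics/wrist0.png

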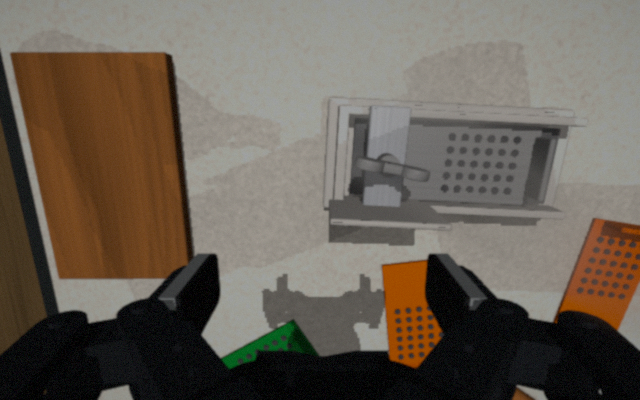

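Candidates for the plate: the grey one in the white stand's channel (scene ~(305,200), wrist ~(480,160)). The look-alikes are orange (scene (350,160) and (382,212)) and green (432,272). I choose the grey one, in the stand with the bridge, knob and guard. Next I move the wrist camera for a second view.

Emit:
send_rows(
  travel=[
    [0,0.02,0],
    [0,0.03,0],
    [0,0.03,0],
    [0,0.03,0],
    [0,0.02,0],
    [0,0,0],
    [0,0,0],
    [0,0,0],
  ],
  spin=[0,0,0,0,0,0,0,0],
  grip=[1,1,1,1,1,1,1,1],
)

```text
clock: 0.95
ee_pos: [0.5456, 0.0001, 0.2532]
tool_rot: [[-0.0, -1.0, 0.0], [-1.0, 0.0, -0.0], [0.0, -0.0, -1.0]]
force: [0.3, -0.3, -0.9]
finger_gap: 0.0003
```

```bash
cat > h.py <<'E'
import numpy as np,cv2
def ray(c,uv):
    K=c["intrinsics"];p=np.linalg.inv(K)@np.array([uv[0],uv[1],1.]);d=np.array(c["orientation"])@np.array([p[0],-p[1],-1.]);return np.array(c["eye"]),d
def plane(c,uv,z):
    e,d=ray(c,uv);return e+d*(z-e[2])/d[2]
def tri(views):
    A=np.zeros((3,3));b=np.zeros(3)
    for c,uv in views:
        e,d=ray(c,uv);d=d/np.linalg.norm(d);P=np.eye(3)-np.outer(d,d);A+=P;b+=P@e
    x=np.linalg.solve(A,b);return x
E
python3 - <<'E'
from station import arm
import cv2,numpy as np,pickle
c=arm.read_camera("wrist");pickle.dump(c,open("w1.pkl","wb"))
print(arm.observe()["ee_pos"],c["eye"])
# original view crop & new view crop, stacked
a=cv2.imread("pics/wrist0.png")[80:260,310:610]; b=c["color"]
cv2.imwrite("pics/wrist1.png",b)
i=cv2.resize(b[70:270,120:480],None,fx=2.2,fy=2.2,interpolation=cv2.INTER_CUBIC);cv2.imwrite("pics/crop1.png",i)
i=cv2.resize(a,None,fx=2.6,fy=2.6,interpolation=cv2.INTER_CUBIC);cv2.imwrite("pics/crop0.png",i)
E
```

```text
[5.45631190e-01 3.34111273e-05 2.53041371e-01] [ 0.54465485 -0.06382241  0.37444278]
```

View pics/crop1.png

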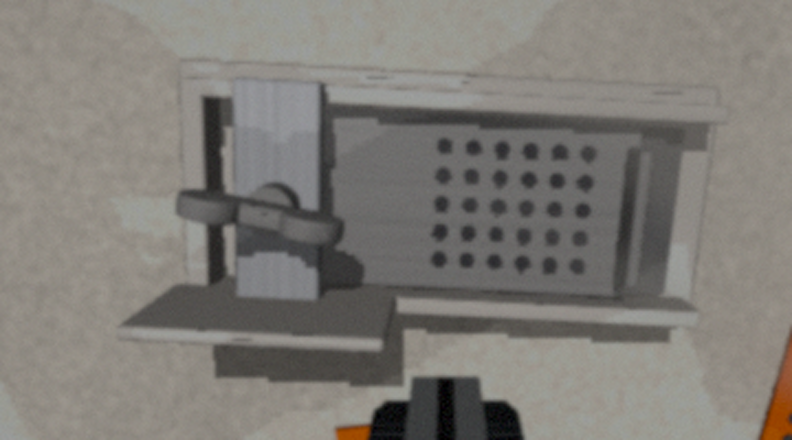

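View pics/crop0.png

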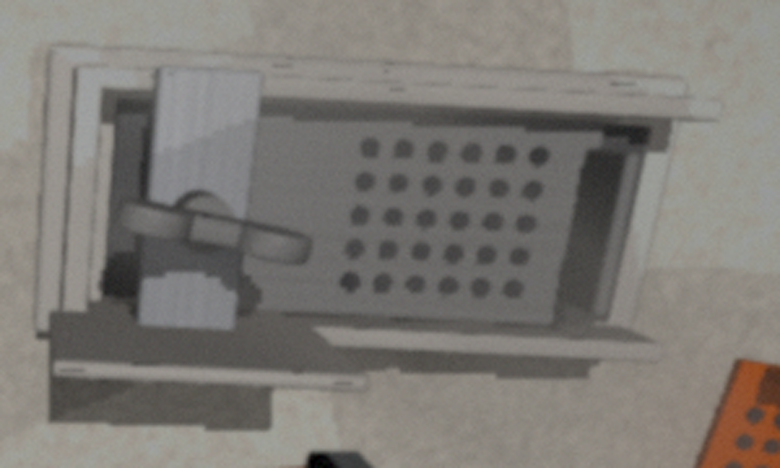

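Crop1 shows the bridge's top corners at (233,80), (321,82), (238,297) and (319,300), the wing tips at (178,200) and (343,232), and the tab's top strip at x~640 over rows 150–285. The guard lies below the knob. Crop0 shows the same items, so I triangulate.

```bash
python3 - <<'E'
from h import *; import pickle
c1=pickle.load(open("w1.pkl","rb"))
c0=dict(c1); c0["eye"]=np.array([.6740,-.0638,.3743]); c0["orientation"]=np.array([[-1,.001,0],[-.001,-.966,-.258],[0,-.258,.966]])
f=lambda p,s,o:((p[0]+.5)/s-.5+o[0],(p[1]+.5)/s-.5+o[1])
P={"br_a":((233,80),(158,68)),"br_b":((321,82),(262,72)),"br_c":((238,297),(138,327)),"br_d":((319,300),(236,330)),
"wingL":((178,203),(121,216)),"wingR":((343,232),(312,248)),"hole1":((445,146),(371,149)),"hole2":((589,154),(539,156)),"hole3":((439,259),(350,282)),"hole4":((578,266),(513,289)),
"tabT":((648,150),(641,150)),"tabB":((640,285),(608,318)),"guardL":((122,335),(56,370)),"guardR":((383,347),(366,384)),"railBR":((697,310),(662,343))}
R={}
for k,(a,b) in P.items():
    u1,u0=f(a,2.2,(120,70)),f(b,2.6,(310,80)); R[k]=tri([(c1,u1),(c0,u0)]); print(k,np.round(R[k]*1e3,1))
for z,ks in((.060,["br_a","br_b","br_c","br_d"]),(.098,["wingL","wingR"]),(.028,["hole1","hole2","hole3","hole4"]),(.054,["tabT","tabB"]),(.108,["guardL","guardR"])):
    for k in ks: print(k,z,np.round(plane(c1,f(P[k][0],2.2,(120,70)),z)[:2]*1e3,1),np.round(plane(c0,f(P[k][1],2.6,(310,80)),z)[:2]*1e3,1))
E
```

```text
br_a [631.1 -67.7  57.3]
br_b [595.5 -66.7  57.5]
br_c [635.2  23.5  58.3]
br_d [599.6  24.1  60.5]
wingL [645.8 -22.3  91.2]
wingR [584.  -11.6  91. ]
hole1 [545.4 -39.   30. ]
hole2 [480.3 -35.9  28.5]
hole3 [548.1  13.1  28.8]
hole4 [482.8  16.2  28.2]
tabT [461.5 -40.2  58.1]
tabB [459.4  20.4  52.5]
guardL [666.5  25.2 104.7]
guardR [568.3  29.1 106.7]
railBR [429.8  34.   42.2]
br_a 0.06 [630.4 -67.4] [631.5 -67.9]
br_b 0.06 [595.1 -66.7] [596.1 -66.6]
br_c 0.06 [634.7  22.9] [635.4  23.2]
br_d 0.06 [599.7  24.1] [599.5  24.3]
wingL 0.098 [643.4 -23.4] [646.5 -23.1]
wingR 0.098 [583.1 -12.7] [586.3 -13.1]
hole1 0.028 [545.4 -39.2] [544.6 -38.6]
hole2 0.028 [480.2 -35.7] [480. -36.]
hole3 0.028 [548.1  13. ] [547.8  13.5]
hole4 0.028 [482.8  16.3] [482.7  16.3]
tabT 0.054 [460.5 -39.5] [458.8 -40.2]
tabB 0.054 [459.9  18.7] [460.2  21.3]
guardL 0.108 [665.   24.3] [666.6  24. ]
guardR 0.108 [568.2  28.9] [568.9  28.5]
```

Measured heights agree with the text: bridge 58–60 mm, holes 28, tab 54, guard 106, rail 42. The knob axis is at about (0.615,-0.017), the stand's yaw is about -2.7° and the knob is at about 0.12 rad. The tab's -x face is at x≈0.460, so the plate is about 40 mm short. Next I move behind the tab.

Emit:
send_rows(
  travel=[
    [0.0148,0,0],
    [0,0.03,0],
    [0,0.03,0],
    [0,0.03,0],
    [0,0.025,0],
    [0,0,0.03],
    [0,0,0.04],
    [0,0,0.04],
    [0,0,0.04],
    [0,0,0.025],
    [0,0,0.02],
    [0,0,0],
    [0,0,0],
  ],
  spin=[0.047,0,0,0,0,0,0,0,0,0,0,0,0],
  grip=[1,1,1,1,1,1,1,1,1,1,1,1,1],
)

```text
clock: 2.3
ee_pos: [0.4304, -0.0098, 0.0583]
tool_rot: [[-0.048, -0.999, -0.001], [-0.999, 0.048, -0.001], [0.001, 0.001, -1.0]]
force: [-0.4, 0.8, 0.2]
finger_gap: 0.0003
```

```bash
python3 - <<'E'
from station import arm
import cv2,numpy as np
s=arm.observe();print(s["force"],s["moment"],s["joint_positions"])
c=arm.read_camera("side")["color"]
cv2.imwrite("pics/s1.png",cv2.resize(c[160:300,220:420],None,fx=3.5,fy=3.5,interpolation=cv2.INTER_CUBIC))
E
```

```text
[-0.38371993  0.75327958  0.22648882] [ 0.06563163 -0.05166416 -0.03584336] [ 2.51663244e+01  1.13853027e+01 -4.34462958e+01  2.59368427e-02
 -3.52454757e+01 -2.79328401e+01]
```

View pics/s1.png

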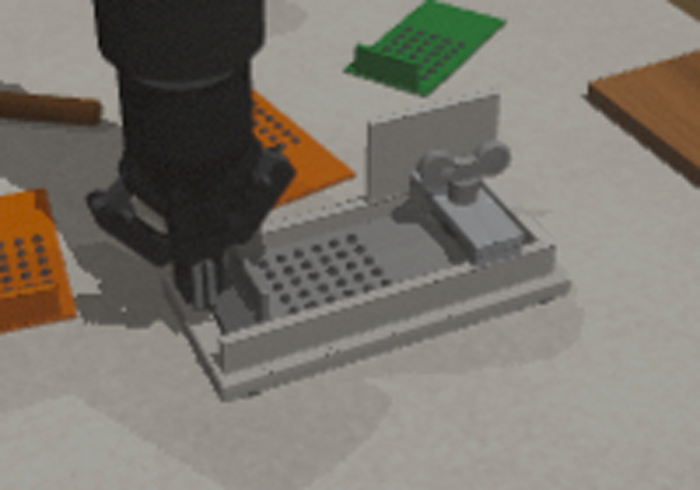

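The view shows the closed fingers in the channel behind the tab (fingers at (205,290), tab at (250,280)), with the rails clear. Next I push.

Emit:
send_rows(
  travel=[
    [0,-0.006,0],
    [0,-0.005,0],
    [0,-0.003,0],
    [0,-0.003,0],
    [0,-0.003,0],
    [0,-0.003,0],
    [0,-0.003,0],
    [0,-0.003,0],
    [0,-0.003,0],
    [0,-0.003,0],
    [0,-0.003,0],
    [0,-0.003,0],
    [0,-0.003,0],
    [0,-0.003,0],
    [0,-0.002,0],
    [0,0,0],
  ],
  spin=[0,0,0,0,0,0,0,0,0,0,0,0,0,0,0,0],
  grip=[1,1,1,1,1,1,1,1,1,1,1,1,1,1,1,1],
)

```text
clock: 3.95
ee_pos: [0.4797, -0.0116, 0.0583]
tool_rot: [[-0.047, -0.999, 0.001], [-0.999, 0.047, 0.0], [-0.0, -0.001, -1.0]]
force: [0.4, 0.2, 0.0]
finger_gap: -0.0002
```

Emit:
send_rows(
  travel=[
    [0,-0.001,0],
    [0,-0.001,0],
    [0,-0.001,0],
    [0,-0.001,0],
  ],
  spin=[0,0,0,0],
  grip=[1,1,1,1],
)

```text
clock: 4.35
ee_pos: [0.483, -0.0119, 0.0583]
tool_rot: [[-0.047, -0.999, -0.0], [-0.999, 0.047, -0.0], [0.0, 0.0, -1.0]]
force: [-2.4, -0.4, 1.9]
finger_gap: -0.0001
```

Emit:
send_rows(
  travel=[
    [0,-0.001,0],
    [0,-0.001,0],
    [0,0,0],
  ],
  spin=[0,0,0],
  grip=[1,1,1],
)

```text
clock: 4.65
ee_pos: [0.4852, -0.012, 0.0583]
tool_rot: [[-0.047, -0.999, 0.0], [-0.999, 0.047, -0.0], [0.0, -0.0, -1.0]]
force: [-1.3, -0.2, 1.2]
finger_gap: -0.0002
```

Emit:
send_rows(
  travel=[
    [0,-0.001,0],
    [0,-0.001,0],
    [0,0,0],
  ],
  spin=[0,0,0],
  grip=[1,1,1],
)

```text
clock: 4.95
ee_pos: [0.4873, -0.0121, 0.0583]
tool_rot: [[-0.047, -0.999, 0.0], [-0.999, 0.047, 0.0], [-0.0, -0.0, -1.0]]
force: [-2.3, -1.1, 1.4]
finger_gap: -0.0001
```

Only sliding force so far (~2 N), so I continue in small steps.

Emit:
send_rows(
  travel=[
    [0,-0.001,0],
    [0,-0.001,0],
    [0,0,0],
  ],
  spin=[0,0,0],
  grip=[1,1,1],
)

```text
clock: 5.25
ee_pos: [0.4879, -0.0124, 0.0581]
tool_rot: [[-0.047, -0.999, -0.002], [-0.999, 0.047, -0.0], [0.0, 0.002, -1.0]]
force: [-5.9, 2.0, 5.3]
finger_gap: 0.0002
```

Emit:
send_rows(
  travel=[
    [0,-0.001,0],
    [0,-0.001,0],
    [0,0,0],
  ],
  spin=[0,0,0],
  grip=[1,1,1],
)

```text
clock: 5.55
ee_pos: [0.488, -0.0127, 0.0578]
tool_rot: [[-0.048, -0.999, -0.005], [-0.999, 0.048, -0.001], [0.001, 0.005, -1.0]]
force: [-12.9, 4.3, 9.6]
finger_gap: 0.0002
```

Emit:
send_rows(
  travel=[
    [0,-0.001,0],
    [0,-0.001,0],
    [0,0,0],
  ],
  spin=[0,0,0],
  grip=[1,1,1],
)

```text
clock: 5.85
ee_pos: [0.4882, -0.0131, 0.0574]
tool_rot: [[-0.048, -0.999, -0.009], [-0.999, 0.048, -0.001], [0.002, 0.009, -1.0]]
force: [-18.9, 6.2, 14.4]
finger_gap: -0.0001
```

The plate met the stop at TCP x=0.488 (about 0.486 predicted), with force rising to 19 N. I back off, rise and look.

Emit:
send_rows(
  travel=[
    [0,0.005,0],
    [0,0.01,0],
    [0,0.01,0],
    [0,0,-0.03],
    [0,0,-0.04],
    [0,0,-0.04],
    [0,-0.03,-0.04],
    [0,-0.03,0],
    [0,0,0],
    [0,0,0],
  ],
  spin=[0,0,0,0,0,0,0,0,0,0],
  grip=[1,1,1,1,1,1,1,1,1,1],
)

```text
clock: 6.85
ee_pos: [0.5276, -0.0141, 0.2078]
tool_rot: [[-0.048, -0.999, -0.001], [-0.999, 0.048, 0.0], [-0.0, 0.001, -1.0]]
force: [-0.6, -0.7, -0.2]
finger_gap: 0.0001
```

```bash
python3 - <<'E'
from station import arm
import cv2,numpy as np,pickle
c=arm.read_camera("wrist");pickle.dump(c,open("w2.pkl","wb"))
s=arm.observe();print(s["ee_pos"],c["eye"],s["force"],s["moment"])
cv2.imwrite("pics/w2.png",cv2.resize(c["color"][20:260,60:460],None,fx=2,fy=2,interpolation=cv2.INTER_CUBIC))
E
```

```text
[ 0.52705808 -0.01413841  0.20764208] [ 0.52365555 -0.0778979   0.32900002] [ 1.02611687  0.73499348 -0.50695907] [ 0.04024389  0.05346077 -0.00711369]
```

View pics/w2.png

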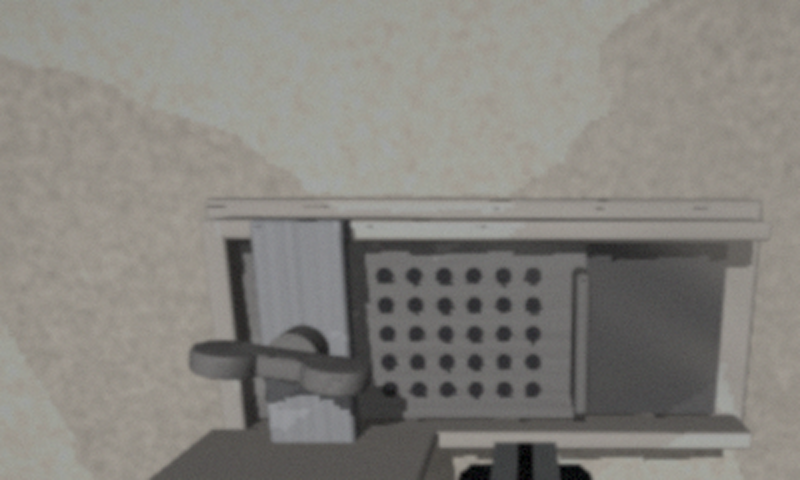

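The plate now sits farther under the bridge: holes at (388,276) to (533,390), tab strip at x~580, wing tips at (190,357) and (371,376). I compute the numbers.

```bash
python3 - <<'E'
from h import *; import pickle
c=pickle.load(open("w2.pkl","rb"));f=lambda p:((p[0]+.5)/2-.5+60,(p[1]+.5)/2-.5+20)
for n,p,z in(("h1",(387,276),.028),("h2",(533,276),.028),("h3",(388,390),.028),("h4",(532,390),.028),("tabT",(587,272),.054),("tabB",(586,415),.054),("wL",(190,357),.093),("wR",(371,376),.093),("bra",(250,221),.06),("brb",(342,222),.06),("brc",(273,441),.06),("brd",(355,443),.06)): print(n,np.round(plane(c,f(p),z)[:2]*1e3,1))
E
```

```text
h1 [586.2 -40.6]
h2 [522.3 -37.6]
h3 [590.9  11.5]
h4 [525.   14.6]
tabT [500.7 -41.7]
tabB [502.5  18.7]
wL [645.4 -23.2]
wR [581.9 -13.3]
bra [630.1 -68.1]
brb [594.8 -66.1]
brc [634.  22.]
brd [599.8  24.5]
```

The plate moved 41.5 mm and the tab face is at 0.5015 (0.5003 expected for home). Knob axis ≈ (0.6148,-0.0172), wing direction -9.3°. I hover above it with the jaws across the wings, leaving room to turn clockwise.

Emit:
send_rows(
  travel=[
    [-0.001,-0.028,0],
    [0,-0.03,0],
    [0,-0.03,0],
    [0,0,0],
    [0,0,0],
    [0,0,0],
    [0,0,0],
    [0,0,0],
    [0,0,0.02],
    [0,0,0.02],
    [0,0,0.02],
    [0,0,0],
    [0,0,0],
    [0,0,0],
  ],
  spin=[-0.1455,-0.1455,-0.1455,-0.1455,-0.1455,-0.1455,-0.1455,-0.1455,-0.1455,-0.1455,0,0,0,0],
  grip=[0.65,0.65,0.65,0.65,0.65,0.65,0.65,0.65,0.65,0.65,0.65,0.65,0.65,0.65],
)

```text
clock: 8.3
ee_pos: [0.6154, -0.004, 0.1495]
tool_rot: [[0.987, -0.162, 0.001], [-0.162, -0.987, 0.0], [0.001, -0.0, -1.0]]
force: [0.2, 0.2, 0.1]
finger_gap: 0.0303
```

```bash
python3 - <<'E'
from station import arm
import numpy as np
s=arm.observe();print(s["ee_pos"],s["joint_positions"],s["tool_rot"])
d=np.array([.6148,-.0172,.096])-s["ee_pos"]; print("tool delta",np.array(s["tool_rot"]).T@d)
E
```

```text
[ 0.61537815 -0.00398148  0.14951268] [ 1.78026826e+01  1.97453177e+01 -1.50106863e+01  2.71233535e-02
 -5.51609005e+01  6.28561082e+01] [[ 9.86781943e-01 -1.62046748e-01  1.49968412e-03]
 [-1.62047039e-01 -9.86783032e-01  7.34915368e-05]
 [ 1.46795378e-03 -3.15539492e-04 -9.99998873e-01]]
tool delta [0.00149296 0.01315438 0.05351078]
```

Emit:
send_rows(
  travel=[
    [0.0015,0.013,0],
    [0,0,0.01],
    [0,0,0.01],
    [0,0,0.006],
    [0,0,0],
    [0,0,0],
  ],
  spin=[0,0,0,0,0,0],
  grip=[0.65,0.65,0.65,0.65,0.65,0.65],
)

```text
clock: 8.9
ee_pos: [0.6143, -0.0172, 0.122]
tool_rot: [[0.987, -0.162, -0.001], [-0.162, -0.987, -0.0], [-0.001, 0.0, -1.0]]
force: [-0.3, 0.7, -0.6]
finger_gap: 0.0303
```

```bash
python3 - <<'E'
from station import arm
import cv2,numpy as np
s=arm.observe();print(s["ee_pos"],s["force"])
a=arm.read_camera("scene")["color"][140:270,250:360];b=arm.read_camera("wrist")["color"][150:400,160:480]
a=cv2.resize(a,(423,500),interpolation=cv2.INTER_CUBIC);b=cv2.resize(b,(375,293))
b=cv2.copyMakeBorder(b,0,207,0,0,cv2.BORDER_CONSTANT)
cv2.imwrite("pics/g1.png",np.hstack([a,b]))
E
```

```text
[ 0.61432032 -0.01715526  0.12200381] [-0.25294039  0.69324093 -0.63323904]
```

View pics/g1.png

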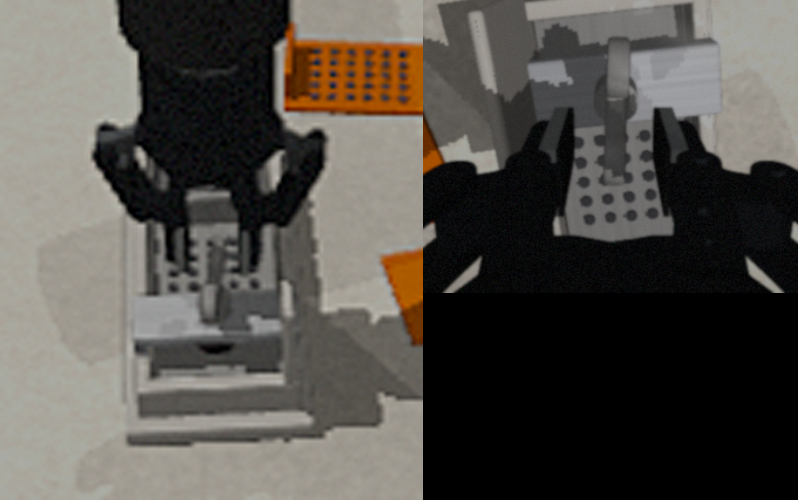

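The wing (wrist panel x~617) is midway between the fingers (565 and 670), and the scene panel shows the guard clear on the right. I descend slowly.

Emit:
send_rows(
  travel=[
    [0,0,0.006],
    [0,0,0.006],
    [0,0,0.006],
    [0,0,0.005],
    [0,0,0],
    [0,0,0],
  ],
  spin=[0,0,0,0,0,0],
  grip=[0.65,0.65,0.65,0.65,0.65,0.65],
)

```text
clock: 9.6
ee_pos: [0.6143, -0.0173, 0.0991]
tool_rot: [[0.987, -0.162, -0.0], [-0.162, -0.987, -0.0], [-0.0, 0.0, -1.0]]
force: [-0.4, 0.3, 0.4]
finger_gap: 0.0298
```

Emit:
send_rows(
  travel=[
    [0,0,0.002],
    [0,0,0.0],
    [0,0,0.0],
    [0,0,0],
    [0,0,0],
    [0,0,0],
    [0,0,0],
    [0,0,0],
    [0,0,0],
    [0,0,0],
  ],
  spin=[0,0,0,0,0,0,0,0,0,0],
  grip=[0.7,0.75,0.8,0.85,0.9,0.95,1,1,1,1],
  squeeze=50,
)

```text
clock: 10.6
ee_pos: [0.6146, -0.018, 0.0985]
tool_rot: [[0.987, -0.162, 0.001], [-0.162, -0.987, -0.001], [0.001, 0.001, -1.0]]
force: [-1.2, -3.5, 6.6]
finger_gap: 0.0079
```

```bash
cat > st.py <<'E'
from station import arm
import numpy as np
s=arm.observe();R=np.array(s["tool_rot"]);print("t",s["clock"],"p",np.round(s["ee_pos"],4),"F",np.round(s["force"],2),"M",np.round(s["moment"],3),"tau6",round(s["tau"][5],3),"cw",round(-np.degrees(np.arctan2(-R[0,1]*0+R[0,0],-R[1,0])),2),"j6",round(s["joint_positions"][5],2),"gap",s["finger_gap"])
E
python3 st.py;python3 st.py
```

```text
t 10.6 p [ 0.6146 -0.018   0.0985] F [-1.19 -3.52  6.56] M [-1.385  0.568 -0.133] tau6 0.148 cw -80.67 j6 64.08 gap 0.007870979366975148
t 10.6 p [ 0.6146 -0.018   0.0985] F [-1.19 -3.52  6.56] M [-1.385  0.568 -0.133] tau6 0.148 cw -80.67 j6 64.08 gap 0.007870979366975148
```

Gripped. I relieve the small side load and turn 0.6 rad (free zone).

Emit:
send_rows(
  travel=[
    [0,0.0007,0],
    [0,0,0],
    [0,0,0],
    [0,0,0],
    [0,0,0],
    [0,0,0],
    [0,0,0],
    [0,0,0],
  ],
  spin=[0,0.05,0.05,0.05,0.05,0.05,0.05,0],
  grip=[1,1,1,1,1,1,1,1],
)

```text
clock: 11.4
ee_pos: [0.6148, -0.0176, 0.0985]
tool_rot: [[0.894, -0.447, 0.002], [-0.447, -0.894, 0.0], [0.001, -0.001, -1.0]]
force: [-2.1, 1.1, 6.5]
finger_gap: 0.0082
```

```bash
python3 st.py
```

```text
t 11.4 p [ 0.6148 -0.0176  0.0985] F [-2.11  1.1   6.49] M [ 0.418  0.604 -0.005] tau6 -0.601 cw -63.42 j6 46.87 gap 0.008236369646876766
```

Emit:
send_rows(
  travel=[
    [0,0,0],
    [0,0,0],
    [0,0,0],
    [0,0,0],
    [0,0,0],
    [0,0,0],
    [0,0,0],
  ],
  spin=[0.05,0.05,0.05,0.05,0.05,0.05,0],
  grip=[1,1,1,1,1,1,1],
)

```text
clock: 12.1
ee_pos: [0.6151, -0.0173, 0.0985]
tool_rot: [[0.722, -0.692, 0.002], [-0.692, -0.722, 0.001], [0.001, -0.002, -1.0]]
force: [-0.3, 1.3, 5.0]
finger_gap: 0.0082
```

```bash
python3 st.py
```

```text
t 12.1 p [ 0.6151 -0.0173  0.0985] F [-0.29  1.31  5.  ] M [ 0.892  0.477 -0.051] tau6 -0.606 cw -46.24 j6 29.68 gap 0.008170451702811653
```

```bash
cat > av.py <<'E'
from station import arm
import numpy as np
L=[]
for i in range(4):
    s=arm.observe();L.append([s["moment"][2],s["tau"][5],*s["force"],s["joint_positions"][5]]);arm.read_camera("side")
s=arm.observe();R=s["tool_rot"];L=np.array(L);print(round(s["clock"],2),"Mz",np.round(L[:,0],3),"tau6",np.round(L[:,1],3),"F",np.round(L[:,2:5].mean(0),1),"cw",round(-np.arctan2(R[0][0],-R[1][0]),4))
E
python3 av.py
```

```text
12.3 Mz [-0.051 -0.034 -0.093 -0.076] tau6 [-0.606 -0.132  0.042  0.083] F [-0.6  2.2  5.4] cw -0.8083
```

Emit:
send_rows(
  travel=[
    [0,0,0],
    [0,0,0],
    [0,0,0],
    [0,0,0],
  ],
  spin=[0.025,0.025,0.025,0.025],
  grip=[1,1,1,1],
)

```text
clock: 12.7
ee_pos: [0.6152, -0.0172, 0.0985]
tool_rot: [[0.65, -0.76, 0.003], [-0.76, -0.65, 0.001], [0.001, -0.002, -1.0]]
force: [-0.9, 2.3, 4.0]
finger_gap: 0.0081
```

```bash
python3 av.py
```

```text
12.9 Mz [0.223 0.096 0.072 0.05 ] tau6 [ 0.206  0.045 -0.383 -0.147] F [-0.8  2.8  4.7] cw -0.7086
```

Emit:
send_rows(
  travel=[
    [0,0,0],
    [0,0,0],
    [0,0,0],
    [0,0,0],
  ],
  spin=[0.025,0.025,0.025,0.025],
  grip=[1,1,1,1],
)

```text
clock: 13.3
ee_pos: [0.6154, -0.0171, 0.0985]
tool_rot: [[0.571, -0.821, 0.003], [-0.821, -0.571, 0.001], [0.001, -0.003, -1.0]]
force: [-0.7, 3.6, 5.8]
finger_gap: 0.0077
```

```bash
python3 av.py
```

```text
13.5 Mz [0.238 0.113 0.13  0.049] tau6 [ 0.212  0.045 -0.384 -0.148] F [-0.4  3.5  5.9] cw -0.6086
```

Mz reads about 0.22–0.24 while moving (free ≈ 0.21) and decays at rest, so I sample during continuous motion.

```bash
cat > lg.py <<'E'
from station import arm
import numpy as np
s=arm.observe();R=s["tool_rot"];r=[1.53-np.arctan2(R[0][0],-R[1][0]),s["moment"][2],s["tau"][5],*s["force"]]
open("log.txt","a").write(" ".join("%.4f"%v for v in r)+"\n");print(round(s["clock"],2),"knob %.3f Mz %.3f tau6 %.3f F %.1f %.1f %.1f"%tuple(r))
E
echo
```

Emit:
send_rows(
  travel=[
    [0,0,0],
    [0,0,0],
    [0,0,0],
  ],
  spin=[0.02,0.02,0.02],
  grip=[1,1,1],
)

```text
clock: 13.8
ee_pos: [0.6154, -0.0171, 0.0985]
tool_rot: [[0.521, -0.854, 0.003], [-0.854, -0.521, 0.001], [0.001, -0.003, -1.0]]
force: [0.5, 3.3, 5.3]
finger_gap: 0.0079
```

```bash
python3 lg.py
```

```text
13.8 knob 0.982 Mz 0.258 tau6 0.124 F 0.5 3.3 5.3
```

Emit:
send_rows(
  travel=[
    [0,0,0],
    [0,0,0],
    [0,0,0],
  ],
  spin=[0.02,0.02,0.02],
  grip=[1,1,1],
)

```text
clock: 14.1
ee_pos: [0.6155, -0.017, 0.0985]
tool_rot: [[0.469, -0.883, 0.003], [-0.883, -0.469, 0.001], [0.001, -0.003, -1.0]]
force: [0.6, 3.5, 3.9]
finger_gap: 0.0083
```

```bash
python3 lg.py
```

```text
14.1 knob 1.042 Mz 0.212 tau6 0.123 F 0.6 3.5 3.9
```

Emit:
send_rows(
  travel=[
    [0,0,0],
    [0,0,0],
    [0,0,0],
  ],
  spin=[0.02,0.02,0.02],
  grip=[1,1,1],
)

```text
clock: 14.4
ee_pos: [0.6156, -0.017, 0.0985]
tool_rot: [[0.415, -0.91, 0.003], [-0.91, -0.415, 0.001], [0.0, -0.003, -1.0]]
force: [0.4, 4.4, 6.0]
finger_gap: 0.0081
```

```bash
python3 lg.py
```

```text
14.4 knob 1.102 Mz 0.236 tau6 0.123 F 0.4 4.4 6.0
```

Emit:
send_rows(
  travel=[
    [0,0,0],
    [0,0,0],
    [0,0,0],
  ],
  spin=[0.02,0.02,0.02],
  grip=[1,1,1],
)

```text
clock: 14.7
ee_pos: [0.6157, -0.017, 0.0985]
tool_rot: [[0.36, -0.933, 0.003], [-0.933, -0.36, 0.001], [0.0, -0.003, -1.0]]
force: [0.5, 5.0, 4.4]
finger_gap: 0.0081
```

```bash
python3 lg.py
```

```text
14.7 knob 1.162 Mz 0.253 tau6 0.126 F 0.5 5.0 4.4
```

Emit:
send_rows(
  travel=[
    [0,0,0],
    [0,0,0],
    [0,0,0],
  ],
  spin=[0.02,0.02,0.02],
  grip=[1,1,1],
)

```text
clock: 15.0
ee_pos: [0.6157, -0.017, 0.0985]
tool_rot: [[0.303, -0.953, 0.003], [-0.953, -0.303, 0.001], [0.0, -0.004, -1.0]]
force: [1.3, 4.0, 4.1]
finger_gap: 0.008
```

```bash
python3 lg.py
```

```text
15.0 knob 1.222 Mz 0.189 tau6 0.122 F 1.3 4.0 4.1
```

tau6 is very repeatable (~0.123) in steady turning, so it is a good bite detector. I continue with the same pattern.

Emit:
send_rows(
  travel=[
    [0,0,0],
    [0,0,0],
    [0,0,0],
  ],
  spin=[0.02,0.02,0.02],
  grip=[1,1,1],
)

```text
clock: 15.3
ee_pos: [0.6158, -0.0169, 0.0985]
tool_rot: [[0.245, -0.969, 0.004], [-0.969, -0.245, 0.001], [-0.0, -0.004, -1.0]]
force: [1.7, 5.0, 5.5]
finger_gap: 0.0081
```

```bash
python3 lg.py
```

```text
15.3 knob 1.282 Mz 0.242 tau6 0.087 F 1.7 5.0 5.5
```

Emit:
send_rows(
  travel=[
    [0,0,0],
    [0,0,0],
    [0,0,0],
  ],
  spin=[0.02,0.02,0.02],
  grip=[1,1,1],
)

```text
clock: 15.6
ee_pos: [0.6159, -0.0169, 0.0985]
tool_rot: [[0.187, -0.982, 0.004], [-0.982, -0.187, 0.001], [-0.0, -0.004, -1.0]]
force: [0.8, 6.1, 4.3]
finger_gap: 0.008
```

```bash
python3 lg.py
```

```text
15.6 knob 1.342 Mz 0.235 tau6 0.077 F 0.8 6.1 4.3
```

Emit:
send_rows(
  travel=[
    [0,0,0],
    [0,0,0],
    [0,0,0],
  ],
  spin=[0.02,0.02,0.02],
  grip=[1,1,1],
)

```text
clock: 15.9
ee_pos: [0.616, -0.0169, 0.0985]
tool_rot: [[0.128, -0.992, 0.004], [-0.992, -0.128, 0.001], [-0.001, -0.004, -1.0]]
force: [2.1, 4.8, 4.2]
finger_gap: 0.0079
```

```bash
python3 lg.py
```

```text
15.9 knob 1.402 Mz 0.259 tau6 0.068 F 2.1 4.8 4.2
```

Emit:
send_rows(
  travel=[
    [0,0,0],
    [0,0,0],
    [0,0,0],
  ],
  spin=[0.02,0.02,0.02],
  grip=[1,1,1],
)

```text
clock: 16.2
ee_pos: [0.6161, -0.0169, 0.0985]
tool_rot: [[0.068, -0.998, 0.004], [-0.998, -0.068, 0.001], [-0.001, -0.004, -1.0]]
force: [1.9, 4.8, 4.6]
finger_gap: 0.0075
```

```bash
python3 lg.py
```

```text
16.2 knob 1.462 Mz 0.321 tau6 0.059 F 1.9 4.8 4.6
```

Emit:
send_rows(
  travel=[
    [0,0,0],
    [0,0,0],
    [0,0,0],
  ],
  spin=[0.02,0.02,0.02],
  grip=[1,1,1],
)

```text
clock: 16.5
ee_pos: [0.6162, -0.0169, 0.0985]
tool_rot: [[0.008, -1.0, 0.004], [-1.0, -0.008, 0.001], [-0.001, -0.004, -1.0]]
force: [2.6, 4.6, 2.8]
finger_gap: 0.0081
```

```bash
python3 lg.py
```

```text
16.5 knob 1.522 Mz 0.322 tau6 0.050 F 2.6 4.6 2.8
```

Emit:
send_rows(
  travel=[
    [0,0,0],
    [0,0,0],
    [0,0,0],
  ],
  spin=[0.02,0.02,0.02],
  grip=[1,1,1],
)

```text
clock: 16.8
ee_pos: [0.6163, -0.0169, 0.0985]
tool_rot: [[-0.052, -0.999, 0.004], [-0.999, 0.052, 0.001], [-0.001, -0.004, -1.0]]
force: [3.0, 3.9, 3.4]
finger_gap: 0.0082
```

```bash
python3 lg.py
```

```text
16.8 knob 1.582 Mz 0.309 tau6 0.041 F 3.0 3.9 3.4
```

tau6 stepped by −0.035 at knob ≈1.24 rad and then falls at 0.15 N·m/rad, exactly the bite model. The estimated clamp is now ≈13.7 N. About 0.17 rad more gives 18 N.

Emit:
send_rows(
  travel=[
    [0,0,0],
    [0,0,0],
    [0,0,0],
  ],
  spin=[0.02,0.02,0.02],
  grip=[1,1,1],
)

```text
clock: 17.1
ee_pos: [0.6164, -0.0169, 0.0986]
tool_rot: [[-0.112, -0.994, 0.005], [-0.994, 0.112, 0.001], [-0.002, -0.004, -1.0]]
force: [2.8, 3.6, 2.6]
finger_gap: 0.0081
```

```bash
python3 lg.py
```

```text
17.1 knob 1.642 Mz 0.306 tau6 0.032 F 2.8 3.6 2.6
```

Emit:
send_rows(
  travel=[
    [0,0,0],
    [0,0,0],
    [0,0,0],
  ],
  spin=[0.02,0.02,0.02],
  grip=[1,1,1],
)

```text
clock: 17.4
ee_pos: [0.6165, -0.0169, 0.0986]
tool_rot: [[-0.171, -0.985, 0.005], [-0.985, 0.171, 0.001], [-0.002, -0.004, -1.0]]
force: [3.9, 4.2, 4.1]
finger_gap: 0.0083
```

```bash
python3 lg.py
```

```text
17.4 knob 1.702 Mz 0.283 tau6 0.022 F 3.9 4.2 4.1
```

Emit:
send_rows(
  travel=[
    [0,0,0],
    [0,0,0],
    [0,0,0],
  ],
  spin=[0.02,0.02,0.015],
  grip=[1,1,1],
)

```text
clock: 17.7
ee_pos: [0.6165, -0.017, 0.0985]
tool_rot: [[-0.225, -0.974, 0.005], [-0.974, 0.225, 0.001], [-0.002, -0.004, -1.0]]
force: [4.3, 4.5, 2.8]
finger_gap: 0.0082
```

```bash
python3 lg.py
```

```text
17.7 knob 1.757 Mz 0.359 tau6 -0.132 F 4.3 4.5 2.8
```

Estimated clamp ≈18 N (knob ≈1.757, bite ≈1.24, so 0.52 rad past). I release narrowly, rise straight up and look.

Emit:
send_rows(
  travel=[
    [0,0,0],
    [0,0,0],
    [0,0,0],
    [0,0,0],
    [0,0,0],
    [0,0,0],
    [0,0,0],
    [0,0,0],
    [0,0,-0.006],
    [0,0,-0.012],
    [0,0,-0.02],
    [0,0,-0.03],
    [0,0,-0.03],
    [0,0,-0.02],
    [0,0,0],
    [0,0,0],
  ],
  spin=[0,0,0,0,0,0,0,0,0,0,0,0,0,0,0,0],
  grip=[1,1,0.9,0.8,0.7,0.65,0.65,0.65,0.65,0.65,0.65,0.65,0.65,0.65,0.65,0.65],
)

```text
clock: 19.3
ee_pos: [0.6144, -0.0178, 0.2166]
tool_rot: [[-0.225, -0.974, 0.002], [-0.974, 0.225, 0.001], [-0.001, -0.002, -1.0]]
force: [-0.0, 0.4, -0.5]
finger_gap: 0.03
```

```bash
python3 - <<'E'
from station import arm
import cv2,numpy as np
s=arm.observe();print(s["ee_pos"],s["force"],s["finger_gap"])
a=arm.read_camera("side")["color"][170:290,240:400];b=arm.read_camera("wrist")["color"]
a=cv2.resize(a,(400,300),interpolation=cv2.INTER_CUBIC);b=cv2.resize(b,(400,250));b=cv2.copyMakeBorder(b,0,50,0,0,cv2.BORDER_CONSTANT)
cv2.imwrite("pics/end.png",np.hstack([a,b]))
E
```

```text
[ 0.6143658  -0.01781505  0.21655821] [-0.04476898  0.38339719 -0.47377943] 0.030029295353111708
```

View pics/end.png

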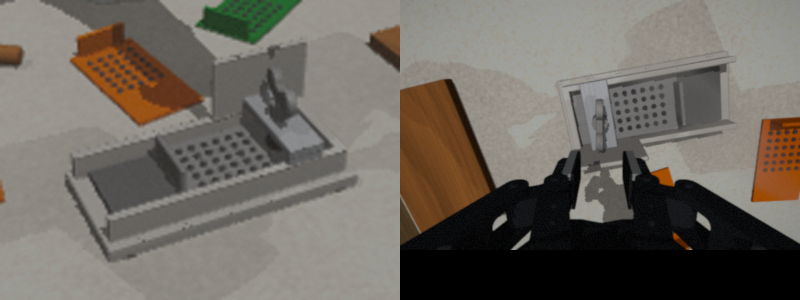

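The side panel shows the plate flat under the bridge with its tab at (160,170), and the wings at (278,95) now lie across the channel. The guard is upright and the gripper is clear. I hand in.

```bash
python3 -c "
from station import arm
print(arm.sign_off())"
```

```text
the job is handed in; nothing more can be done
None
```

I slid the plate home, turned the butterfly knob clockwise to about 0.52 rad (30°) past the bite, released it and handed the job in at about 19.4 s. The hand-in reports no verdict.

- **Plate:** It moved 41.5 mm and met the stop, where the push force rose to 19 N. Before clamping, the tab face measured 0.5015 m against 0.5003 m expected, which is within calibration. I did not measure the plate again after clamping; the last picture shows it flat under the bridge.
- **Clamp:** The pad bit at a knob angle of about 1.24 rad and I stopped at 1.757 rad. Joint-6 torque showed a 0.035 N·m step at the bite, then 0.15 N·m per rad, as the description predicts. That puts the clamp at about 18 N. The noisier wrist moment rose from about 0.23 to about 0.3 N·m, which roughly agrees. The very last torque sample was upset by slowing down, so I did not use it.
- **Surroundings:** The gripper is clear of the stand and reads about zero force. I felt no knock on the guard, and I worked clear of the bowl, jar, pestle and garlic press. I did not measure those four again at the end.

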